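# Offer a cast whale up to its display stand

### The arm

A 6-joint arm with a two-finger parallel gripper is mounted at the origin on the work surface. World frame = base frame: x ahead of the robot, y to its left, z up, the work surface at z = 0. Lengths are in m, angles in rad, forces in N, time in s.
With the tool pointing down it reaches from about 0.375 to 0.925 m from the base axis. Payload 5.7 kg.
Tool frame: the origin (TCP) lies at the very end of the fingers, on their centre line; the grasp point (between the pads) lies 19 mm behind it; z points along the fingers, y is the line along which they close (so a half turn about z gives the same grasp; the last joint's range is limited). The gripper opens to 85 mm and grips with 20 to 120 N. Pads are 22 mm wide; open, the fingers measure 114 mm over their backs; the gripper's body (76 mm by 85 mm) begins 54 mm behind the grasp point. The pads swing forward as they close: fully open they stand 13 mm farther back than shut.
Start: joints at [-1.362, 0.359, 1.51, -0, 1.272, -0.115], TCP at [0.191, -0.569, 0.231] pointing down, gripper open.
Joint ranges: [-2.97, 2.97], [-1.01, 2.36], [0.21, 2.38], [-0.96, 4.11], [0.2, 2.71], [-2.98, 2.98]. Speed limits (rad/s): [2.39, 2.39, 3.14, 3.14, 3.14, 3.14].

### API

Orientations are given as a unit quaternion [w, x, y, z].
In Python, from bench import robot, imaging gives the robot as it stands. Calls block until the motion is done:
- robot.goto(position, orientation): joint-space move of the TCP to a pose.
- robot.servo_line(position, frame=None, v=0.15, threshold=None): straight line of the TCP; frame=None keeps the orientation; v is the mean speed in m/s. With threshold (N) it stops when the force on the tool has changed by that much, and returns True; else False.
- robot.set_joints(angles): joint-space move.
- robot.gripper_to(opening, strength=None): finger opening in m; strength is the grip in N (None keeps the last); returns when the fingers have stopped.
- robot.wait(seconds).
- robot.inverse_kinematics(position, orientation): joint angles nearest the present ones, or None.
- robot.read_state(): the state.
- imaging.snapshot(name): name is "side" or "top" or "wrist"; returns a dict with "image" (400x640x3 uint8, red, green, blue), "vertical_fov" (degrees; the focal length in pixels is half the picture's height over the tangent of half this angle, whatever the lens; pixels are square), "cx", "cy" (the principal point, pixels), "origin" and "rotation" of the camera in the world. Camera axes: x right, y up, looking along -z (the intrinsics and any distortion apply to the point x, -y, -z); pixel columns grow to the right and rows downward; lengths in m; the calibration is good to about 2 mm. A picture is of the moment at which its call begins. There is no depth.
A pose or a line that the arm cannot do raises robot.IKError and nothing moves.
- robot.close_job(): hands the job in; it is judged then, once.
The state is a dict: "time": time; "joints": joint angles; "joint_velocities": joint speeds; "effort": joint torques, N m; "ee_pos": TCP position; "orientation": TCP orientation; "wrist_force": force on the tool from outside, world axes, zero at the start; "moment": the same for the moment, N m; "opening": finger opening in m; "gripper_force": force on a finger pad.
Only numpy, scipy, OpenCV 4.12 (cv2) and the standard library are available. Lean on these libraries where they do the work, as an engineer would, in place of code of your own. Each camera call takes 0.05 s, during which the arm holds its last target. There are 200 camera calls.

### The job

The glue round the display stand's two brass pins has set: lift the drilled spacing block off them and put it back in its own pocket of the block rack, the one that fits its length. Then pick the cast whale up by its balance point, keeping it level, and hold it straight above the stand, head over the thick front pin, belly a finger or two clear of the pin tips, and finish while still holding it there, level and steady, so that I can glue the pins. Leave the short block, bust and paints alone.

Things in the scene. Friction and masses are not known exactly. Their poses are not given: they have to be found in the camera images.
- block: Spacing block: pale beech bar 100 mm long (x), 20 wide (y), 36 tall (z), 50 g, loose. Origin: centre of its underside. Two upright holes run right through it, 80 mm apart, each 3 mm wider than its pin. It starts on the stand's plinth, slipped over both pins, which stick out 14 mm above its top; lifts straight off. Grip across the 20 mm, midway between the pins.
- stand: Display stand: dark wooden plinth 150 mm long (x), 60 wide (y), 18 high, fixed. Origin: centre of its underside; z up. Its -x end is rounded (head end), its +x end square (tail end). Two brass pins rise 50 mm from its top on the long centre line: the front pin, 8 mm thick, at x = -40 mm; the rear pin, 5 mm thick, at x = +40 mm. Tips 68 mm above the bench.
- front_pin_tip (a point): Centre of the top of the thick (8 mm) front pin, at the rounded end of the stand. Axes as stand.
- rear_pin_tip (a point): Centre of the top of the thin (5 mm) rear pin, at the square end of the stand. Axes as stand.
- rack: Block rack: brown board 150 (x) by 172 (y) by 24 mm high, fixed, with three pockets 15 mm deep and 24 wide along x: the shortest (74 mm, at y = -56 mm) holds the short block; the middle one (104 mm, y = 0) belongs to the 100 mm block; the longest (134 mm, y = +56 mm) is empty, another block's. Labels with two dots at the hole spacing lie beside the pockets. Origin: centre of underside; z up.
- medium_pocket (a point): Centre of the middle pocket's floor, 9 mm above the bench, 15 mm below the rack's top; x along the pocket (104 mm), y across it (24 mm). Rim bevelled 2 mm. A block home in it (either way round) has its underside on this floor, its long side along x and 21 mm showing above the rack.
- short_block: A 70 mm long block of the same 20 mm by 36 mm section, 40 g, loose in the short pocket, 21 mm showing. Origin: centre of its underside. Leave alone.
- whale: Solid sperm whale, bare grey resin, 0.34 to 0.50 kg, 260 mm long, loose, starts level in the cradle. Origin: its balance point, on the long axis, 89 mm behind the blunt head end, 64 mm above the bench. x to the tail, y sideways, z up. There it is 46 mm wide, flat-sided, 56 high; same section from 64 mm ahead to 23 behind, then tapers. Flippers low, 28 to 46 mm ahead. Tail fin 86 mm across.
- whale_front_socket (a point): Drilled hole on the belly's centre line for the front pin: 40 mm ahead (towards the head) of the balance point and 28 mm below it.
- whale_rear_socket (a point): Drilled hole on the belly's centre line for the rear pin: 40 mm behind (towards the tail) the balance point and 25 mm below it.
- cradle: Painting cradle, fixed: plywood base 190 by 80 by 8 mm with two V-notched uprights 80 mm wide, 60 high, carrying the whale 53 to 65 mm ahead of and 91 to 103 mm behind its balance point; between them its sides are free and its belly is 28 mm above the base. Origin: on the bench under the whale's balance point at the start; x to the whale's tail, z up.
- bust: A grey resin portrait bust on a cork painting handle 38 mm thick at the foot, 111 mm tall, loose. Origin: centre of its underside. Leave alone.
- dropper: A dropper bottle of paint, 25 mm thick, 76 mm tall, loose. Origin: centre of its underside. Leave alone.
- paint_pot: A paint bottle with a white cap, 32 mm thick, 70 mm tall, loose. Origin: centre of its underside. Leave alone.
Not all that is in view belongs to the job. What is shaped like the cradle but orange or red is not meant.

How it is judged:
On the way, in this order (a step that is already met when the one before it is completed fails the run):
1. the spacing block stands home in its own (middle) pocket of the rack, let go (distance between block and medium_pocket below 0.006 m and angle between block's own z axis and vertical below 0.08 rad and contact force between the fingers and block below 0.1 N), for 0.3 s.
2. the whale is lifted clear of the cradle, level, gripped at its balance point (z of whale in the frame of cradle above 0.09 m and contact force between whale and cradle below 0.05 N and contact force between the fingers and whale above 1 N and x of the grasp point in the frame of whale between -0.018 and 0.018 m and angle between whale's own z axis and vertical below 0.09 rad), for 0.3 s.
At the end, for the whole second after the job is handed in: Whale held still by fingers alone, gripped within 18 mm lengthwise of its balance point, level within 4 degrees, each socket within 12 mm sideways of its own pin and 10 to 55 mm above its tip; spacing block home in the middle pocket (within 6 mm of the floor's centre, upright within 4.5 degrees) (horizontal distance between whale_front_socket and front_pin_tip below 0.012 m and horizontal distance between whale_rear_socket and rear_pin_tip below 0.012 m and z of whale_front_socket in the frame of front_pin_tip between 0.01 and 0.055 m and z of whale_rear_socket in the frame of rear_pin_tip between 0.01 and 0.055 m and angle between whale's own z axis and vertical below 0.07 rad and x of the grasp point in the frame of whale between -0.018 and 0.018 m and contact force between the fingers and whale above 1 N and contact force between whale and stand below 0.05 N and contact force between whale and cradle below 0.05 N and linear speed of whale below 0.02 m/s and angular speed of whale below 0.1 rad/s and distance between block and medium_pocket below 0.006 m and angle between block's own z axis and vertical below 0.08 rad); the arm keeps its last pose, push and grip.
It fails at once if the whale is tipped more than 17 degrees from level (angle between whale's own z axis and vertical above 0.3 rad).
It fails at once if the short block, the bust or a paint bottle is moved more than 20 mm (distance of any of short_block, bust, dropper, paint_pot from where it was at the start of the episode above 0.02 m).
It also fails if it takes over 58 s, if anything falls off the work surface, if the arm or the gripper's body presses on something with over 40 N, if the wrist force passes 120 N, or if a joint passes its speed limit or range.

## Working session

There is one attempt and no reset: what is moved stays moved. The work goes in short steps, each a Python script; the robot and the scene stay as the last script left them, time stands still between calls to the robot, and variables do not carry over. Pictures are saved under pics/ and viewed, at most 10 in all, crops included, and the job is handed in when it is done.

```bash
ls; mkdir -p pics
python3 - <<'E'
from bench import robot, imaging
import cv2,numpy as np
for n in("top","side","wrist"):
    s=imaging.snapshot(n); cv2.imwrite(f"pics/{n}0.png",s["image"][:,:,::-1])
    print(n,{k:(np.round(v,4).tolist() if not isinstance(v,str) else v) for k,v in s.items() if k!="image"})
print(robot.read_state())
a=cv2.imread("pics/top0.png");b=cv2.imread("pics/side0.png")
E
```

```text
pics
top {'vertical_fov': 55.0305, 'cx': 318.0492, 'cy': 192.6822, 'origin': [0.3647, 0.0474, 1.1542], 'rotation': [0.7078, 0.0605, -0.069, -0.7004]}
side {'vertical_fov': 45.0165, 'cx': 325.5408, 'cy': 201.0726, 'origin': [-0.0682, 0.9177, 0.9256], 'rotation': [-0.2716, -0.128, 0.4172, 0.8578]}
wrist {'vertical_fov': 70.2952, 'cx': 316.4222, 'cy': 198.3789, 'origin': [0.2691, -0.5416, 0.3734], 'rotation': [0.801, -0.1318, 0.0956, -0.5761]}
{'time': 0.15, 'joints': array([-1.36207440e+00,  3.59351659e-01,  1.51118707e+00, -4.18762105e-05,
        1.27247728e+00, -1.15090118e-01]), 'joint_velocities': array([ 0.00141704, -0.00211368, -0.00040743, -0.00065795, -0.00039465,
       -0.00167521]), 'effort': array([ 9.61318729e-04, -5.28025353e+01, -2.78930372e+01, -1.51960589e-04,
        8.28189659e-03,  4.39690780e-06]), 'ee_pos': array([ 0.19078563, -0.56831229,  0.23063823]), 'orientation': array([-7.09964142e-04,  9.86920582e-01,  1.61205640e-01, -5.32927889e-05]), 'wrist_force': array([-1.21873684, -0.2613267 ,  0.51359731]), 'moment': array([ 0.01612977,  0.00456016, -0.06154971]), 'gripper_force': 0.0, 'opening': 0.08582272130262623}
```

View pics/top0.png

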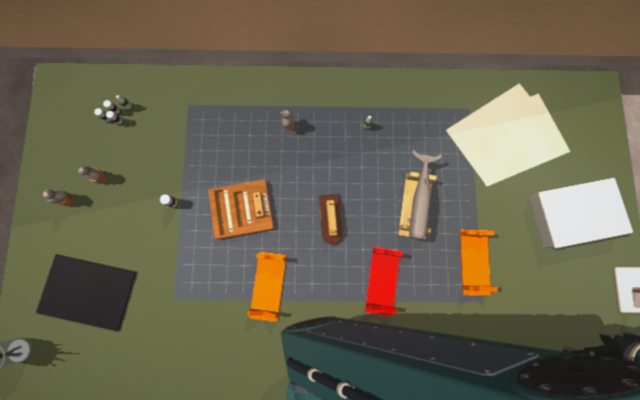

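View pics/side0.png

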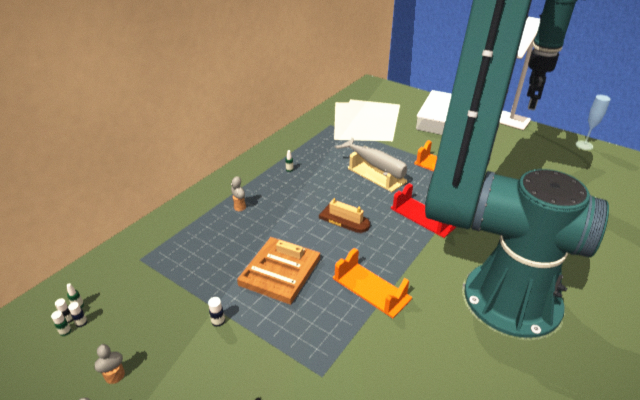

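```bash
cat > h.py <<'E'
import cv2,numpy as np
from bench import robot, imaging
from scipy.spatial.transform import Rotation as R
def rot(q):
    q=np.asarray(q,float)
    return q if q.shape==(3,3) else R.from_quat(np.r_[q[1:],q[0]]).as_matrix()
def snap(n,save=None):
    s=imaging.snapshot(n); s["f"]=200/np.tan(np.radians(s["vertical_fov"])/2); s["R"]=rot(s["rotation"]); s["o"]=np.array(s["origin"])
    if save: cv2.imwrite(f"pics/{save}.png",s["image"][:,:,::-1])
    return s
def ray(s,uv):
    uv=np.asarray(uv,float); d=np.array([(uv[0]-s["cx"])/s["f"],-(uv[1]-s["cy"])/s["f"],-1.]); return s["R"]@d
def onz(s,uv,z):
    d=ray(s,uv); return s["o"]+d*(z-s["o"][2])/d[2]
def proj(s,p):
    c=s["R"].T@(np.asarray(p)-s["o"]); return np.array([s["cx"]-s["f"]*c[0]/c[2], s["cy"]+s["f"]*c[1]/c[2]])
def tri(obs):
    A=np.zeros((3,3));b=np.zeros(3)
    for s,uv in obs:
        d=ray(s,uv);d/=np.linalg.norm(d);P=np.eye(3)-np.outer(d,d);A+=P;b+=P@s["o"]
    p=np.linalg.solve(A,b); return p,[np.round(proj(s,p)-uv,1) for s,uv in obs]
def down(yaw):  # tool z down; tool x axis along (cos yaw, sin yaw)
    c,s=np.cos(yaw),np.sin(yaw)
    q=R.from_matrix(np.array([[c,s,0],[s,-c,0],[0,0,-1]])).as_quat(); return np.r_[q[3],q[:3]]
E
python3 - <<'E'
from h import *
t=snap("top");s=snap("side")
r=lambda i,x0,x1,y0,y1,k:cv2.resize(i[y0:y1,x0:x1,::-1],None,fx=k,fy=k,interpolation=cv2.INTER_CUBIC)
a=r(t["image"],195,455,145,255,3)
b=np.hstack([r(s["image"],232,362,190,302,2),r(s["image"],330,460,125,237,2), r(s["image"],330,460,125,237,2)*0])
c=np.zeros((a.shape[0]+b.shape[0],max(a.shape[1],b.shape[1]),3),np.uint8);c[:a.shape[0],:a.shape[1]]=a;c[a.shape[0]:,:b.shape[1]]=b
cv2.imwrite("pics/crop1.png",c)
for n,uv,z in(("rack",(241,209),.024),("stand",(330,218),.04),("whale front",(421,238),.064),("whale mid",(424,205),.064),("cradle c",(417,205),.0),("bust",(288,120),.05),("dropper",(369,122),.04),("pot",(168,201),.05)): print(n,onz(t,uv,z).round(3))
w=snap("wrist"); print(rot(robot.read_state()["orientation"]).round(2).tolist(), (w["o"]-robot.read_state()["ee_pos"]).round(3), w["R"].round(2).tolist())
E
```

```text
rack [0.523 0.263 0.024]
stand [ 0.497 -0.001  0.04 ]
whale front [ 0.44  -0.258  0.064]
whale mid [ 0.535 -0.27   0.064]
cradle c [ 0.544 -0.268  0.   ]
bust [0.793 0.128 0.05 ]
dropper [ 0.793 -0.119  0.04 ]
pot [0.54 0.47 0.05]
[[0.95, 0.32, -0.0], [0.32, -0.95, 0.0], [0.0, -0.0, -1.0]] [0.078 0.027 0.143] [[0.32, 0.9, 0.3], [-0.95, 0.3, 0.1], [-0.0, -0.32, 0.95]]
```

View pics/crop1.png

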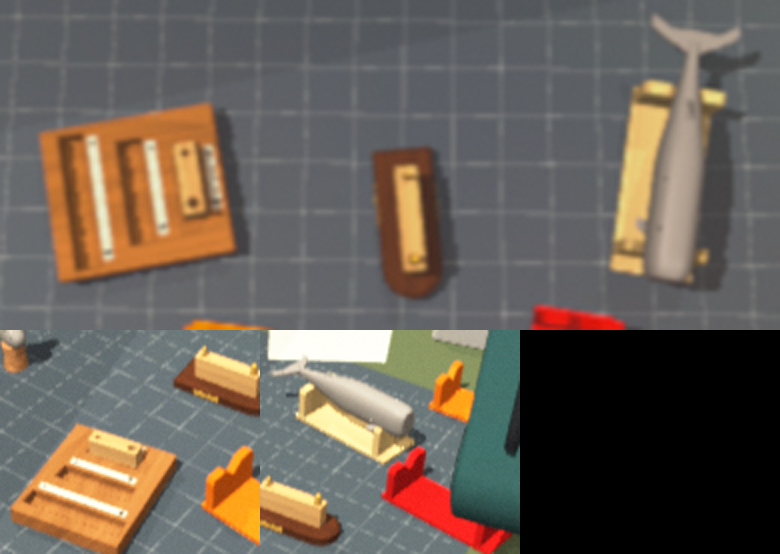

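Run:
```python
from h import *
import pickle
S=[]
for i,y in enumerate((-.27,-.14,0,.14,.27)):
    robot.goto([.52,y,.20],down(-0.08 if y<-.2 else .08)); S.append(snap("wrist",f"w{i}"))
pickle.dump(S,open("S.pkl","wb"))
print(robot.read_state()["time"])
a=[cv2.imread(f"pics/w{i}.png") for i in (0,2,4)]
cv2.imwrite("pics/v1.png",np.vstack([np.hstack([a[0][60:360,120:520],a[1][60:360,120:520]]),np.hstack([a[2][60:360,120:520],0*a[2][60:360,120:520]])]))
```

```text
4.5833
```

View pics/v1.png

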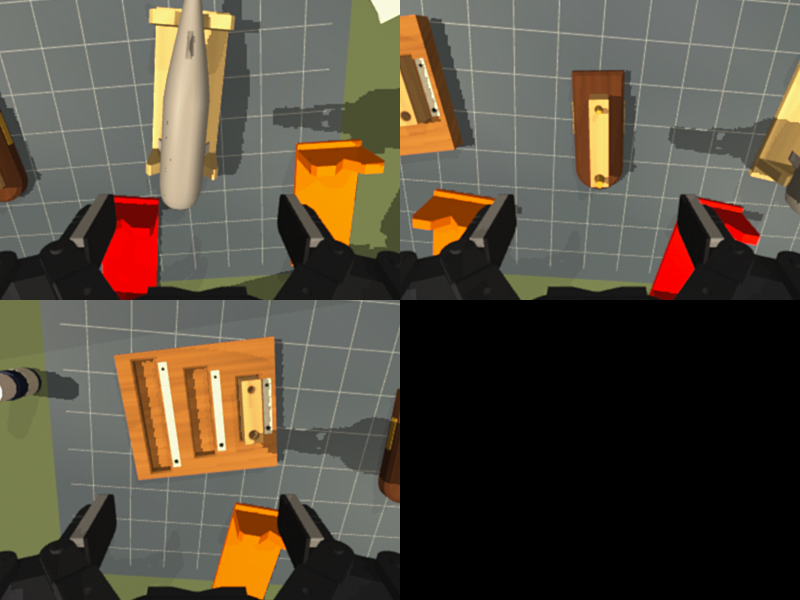

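Run:
```python
from h import *
import pickle
V={}
for n,p,yaw in(("ra",(.455,.30,.15),.12),("rb",(.455,.22,.15),.12),("sa",(.44,.04,.14),.08),("sb",(.44,-.04,.14),.08),("wa",(.47,-.22,.20),-.08),("wb",(.47,-.31,.20),-.08)):
    robot.goto(p,down(yaw)); V[n]=snap("wrist",n)
pickle.dump(V,open("V.pkl","wb"))
print(robot.read_state()["time"])
for n in("ra","rb"):
    s=V[n];h=cv2.cvtColor(s["image"],cv2.COLOR_RGB2HSV)
    c=proj(s,[.523,.263,.024]);print(n,c,h[int(c[1]),int(c[0])])
def cr(n,p,w,h,k):
    c=proj(V[n],p).astype(int); x0=max(c[0]-w//2,0);y0=max(c[1]-h//2,0); print(n,"x0,y0",x0,y0)
    return cv2.resize(V[n]["image"][y0:y0+h,x0:x0+w,::-1],(w*k,h*k),interpolation=cv2.INTER_CUBIC)
cv2.imwrite("pics/v2.png",np.vstack([np.hstack([cr("ra",[.523,.263,.024],200,150,2),cr("rb",[.523,.263,.024],200,150,2)]),np.hstack([cr("sa",[.497,0,.04],200,150,2),cr("sb",[.497,0,.04],200,150,2)])]))
```

```text
8.15
ra [364.46392753 123.10124951] [ 14 196 207]
rb [277.27252841 115.97626286] [ 14 194 214]
ra x0,y0 264 48
rb x0,y0 177 40
sa x0,y0 270 64
sb x0,y0 175 56
```

View pics/v2.png

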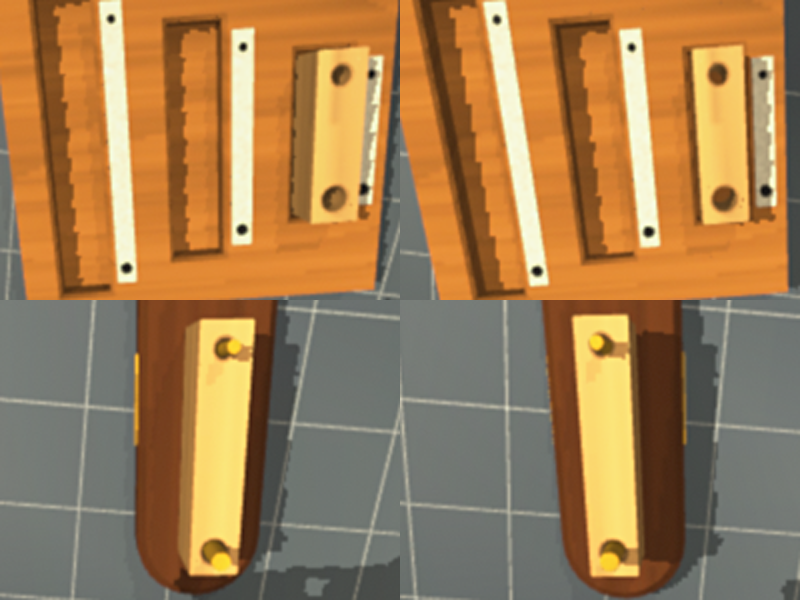

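```bash
cat > m.py <<'E'
from h import *
import pickle
V=pickle.load(open("V.pkl","rb"))
off={"ra":(264,48),"rb":(177,40),"sa":(270,64),"sb":(175,56)}
hand={"pocket":("ra","rb",[(163,20),(225,17),(223,252),(173,260)],[(151,24),(212,22),(235,254),(180,263)]),
"block":("sa","sb",[(200,20),(255,18),(240,275),(188,275)],[(172,16),(229,14),(239,275),(190,277)]),
"dots+holes":("ra","rb",[(243,47),(242,229)],[(231,47),(248,231)]),
"pintips":("sa","sb",[(235,46),(223,262)],[(198,42),(208,263)])}
def g(s): return cv2.cvtColor(s["image"],cv2.COLOR_RGB2GRAY)
for n,(a,b,A,B) in hand.items():
    P=[]
    for p,q in zip(A,B):
        u=np.array(p)/2-.25+off[a]; v=np.array(q)/2-.25+off[b]
        X,r=tri([(V[a],u),(V[b],v)]); P.append(X); print(n,(X*1000).round(1),[list(k) for k in r])
    P=np.array(P);print("  mean",(P.mean(0)*1000).round(1),"sides",[(np.linalg.norm(P[i]-P[i-1])*1000).round(1) for i in range(len(P))])
# automatic block-top mask
for n in("sa","sb"):
    s=V[n];h=cv2.cvtColor(s["image"],cv2.COLOR_RGB2HSV)
    m=cv2.inRange(h,(15,60,190),(30,190,255)); m=cv2.morphologyEx(m,cv2.MORPH_CLOSE,np.ones((9,9)))
    c=max(cv2.findContours(m,0,2)[0],key=lambda c:cv2.contourArea(c)*(cv2.boundingRect(c)[0]>200))
    q=cv2.approxPolyDP(cv2.convexHull(c),5,True)[:,0]
    X=np.array([onz(s,p,.054) for p in q]);print(n,q.tolist(),(X[:,:2]*1000).round(1).tolist())
    if len(X)==4: print((X.mean(0)*1000).round(1))
for n in("ra","rb"):
    s=V[n];h=cv2.cvtColor(s["image"],cv2.COLOR_RGB2HSV)
    m=cv2.inRange(h,(8,150,60),(20,255,255)); m=cv2.morphologyEx(m,cv2.MORPH_OPEN,np.ones((3,3)));m[:, :]*=1
    cs=[c for c in cv2.findContours(m,0,2)[0]]; c=max(cs,key=cv2.contourArea)
    q=cv2.approxPolyDP(cv2.convexHull(c),6,True)[:,0]; X=np.array([onz(s,p,.024) for p in q])
    print(n,q.tolist(),(X[:,:2]*1000).round(1).tolist(),(X.mean(0)*1000).round(1))
E
python3 m.py
```

```text
pocket [574.  288.5  22.2] [[np.float64(-0.1), np.float64(0.8)], [np.float64(-0.0), np.float64(-0.8)]]
pocket [578.  262.4  23. ] [[np.float64(-0.2), np.float64(1.1)], [np.float64(0.0), np.float64(-1.1)]]
pocket [476.7 243.5  20.2] [[np.float64(0.0), np.float64(-0.2)], [np.float64(-0.0), np.float64(0.2)]]
pocket [471.7 268.6  29.3] [[np.float64(-0.0), np.float64(0.1)], [np.float64(0.0), np.float64(-0.1)]]
  mean [525.1 265.8  23.7] sides [np.float64(104.5), np.float64(26.4), np.float64(103.0), np.float64(27.2)]
block [546.2  10.2  54.7] [[np.float64(0.0), np.float64(-0.0)], [np.float64(-0.0), np.float64(0.0)]]
block [548.7 -10.4  53. ] [[np.float64(0.0), np.float64(-0.1)], [np.float64(-0.0), np.float64(0.1)]]
block [449.6 -19.8  57.7] [[np.float64(0.0), np.float64(-0.3)], [np.float64(-0.0), np.float64(0.3)]]
block [446.1   1.1  53.5] [[np.float64(-0.0), np.float64(0.2)], [np.float64(0.0), np.float64(-0.2)]]
  mean [497.6  -4.8  54.7] sides [np.float64(100.5), np.float64(20.8), np.float64(99.6), np.float64(21.6)]
dots+holes [567.9 253.1  26.1] [[np.float64(0.0), np.float64(-0.1)], [np
[... 378 characters left out ...]
 [np.float64(0.0), np.float64(-0.3)]]
  mean [497.9  -4.9  69. ] sides [np.float64(79.5), np.float64(79.5)]
sa [[562, 195], [639, 48], [639, 186], [627, 198], [603, 203]] [[465.4, -165.7], [578.6, -181.4], [478.3, -227.2], [467.2, -221.8], [461.2, -203.2]]
sb [[639, 15], [534, 191], [525, 197], [485, 186], [565, 0], [602, 0]] [[598.3, -252.5], [466.7, -221.2], [460.9, -215.3], [467.7, -178.8], [602.9, -197.8], [604.9, -223.2]]
ra [[464, 19], [450, 192], [278, 203], [258, 36]] [[614.4, 196.2], [467.8, 167.4], [436.1, 335.7], [581.9, 363.4]] [525.1 265.7  24. ]
rb [[367, 11], [370, 185], [199, 197], [162, 29]] [[614.2, 195.8], [468.2, 167.3], [436.0, 335.3], [581.6, 363.7]] [525.  265.5  24. ]
```

Run:
```python
from h import *
B=np.array([.4978,-.0048]);yb=.091
robot.gripper_to(.045,30)
robot.goto([*B,.13],down(yb)); robot.servo_line([*B,.036],v=.1)
st=robot.read_state();print(st["ee_pos"],st["wrist_force"])
robot.gripper_to(.012,30); st=robot.read_state();print(st["opening"],st["gripper_force"],st["wrist_force"])
robot.servo_line([*B,.15],v=.1)
st=robot.read_state();print(st["opening"],st["gripper_force"],st["wrist_force"],st["time"])
robot.goto([.5251,.2656,.15],down(.192))
w=snap("wrist","hold");s=snap("side","holds")
cv2.imwrite("pics/v3.png",np.hstack([w["image"][:,120:520,::-1],s["image"][100:500,180:480,::-1][:300].copy() if 0 else cv2.resize(s["image"][130:330,190:390,::-1],(400,400))]))
```

```text
[ 0.49828922 -0.00493362  0.03641868] [ 0.97807222 -0.3042561  -0.9654417 ]
0.019537070988252712 30.166736841201782 [-1.37467085 -0.06221335  6.01857838]
0.019076937066084158 29.3043315410614 [-0.76308176 -0.49807411  0.23859768] 12.55
```

View pics/v3.png

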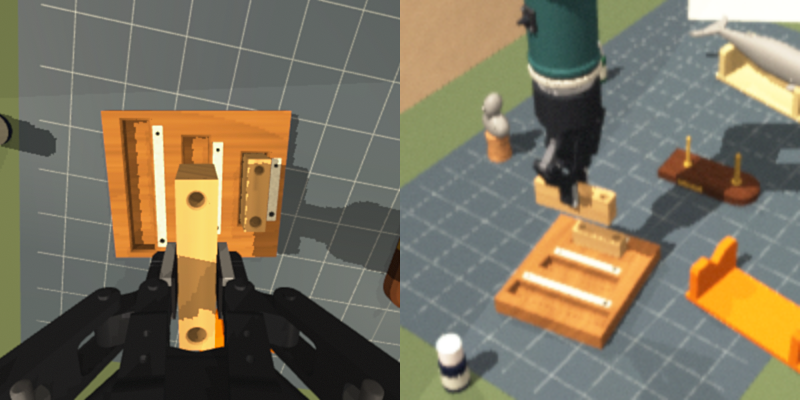

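Run:
```python
from h import *
w=snap("wrist");st=robot.read_state();T=st["ee_pos"];print(T)
Q=rot(st["orientation"])
for uv in((316,199),(316,335)): 
    p=onz(w,uv,T[2]+.018); print((Q.T@(p-T)*1000).round(1))
C=np.array([.5251,.2656])
robot.servo_line([*C,.060],v=.12)
f=robot.servo_line([*C,.027],v=.03,threshold=5)
st=robot.read_state();print(f,st["ee_pos"],st["wrist_force"],st["time"])
```

```text
[0.52535173 0.26399347 0.14999027]
[ 39.9  -0.7 -18. ]
[-39.8  -0.7 -18. ]
True [0.5248088  0.26546989 0.02768592] [-0.05508612  0.1923903   5.01316944] 15.6667
```

Run:
```python
from h import *
robot.gripper_to(.042,30);robot.wait(.3)
C=[.5251,.2656]
robot.servo_line([*C,.11],v=.15)
robot.goto([.455,.22,.15],down(.12));w=snap("wrist","placed");s=snap("side","placeds")
print(robot.read_state()["time"])
c=proj(w,[.5251,.2656,.045]).astype(int);x0,y0=c[0]-100,max(c[1]-75,0);print(x0,y0)
a=cv2.resize(w["image"][y0:y0+150,x0:x0+200,::-1],None,fx=2,fy=2,interpolation=cv2.INTER_CUBIC)
import pickle;V=pickle.load(open("V.pkl","rb"))
V["pl"]=w;pickle.dump(V,open("V.pkl","wb"))
b=[cv2.resize(V[n]["image"][0:300,100:500,::-1],None,fx=1,fy=1) for n in("wa","wb")]
cv2.imwrite("pics/v4.png",np.vstack([np.hstack([a,np.zeros((300,400,3),np.uint8)]),np.hstack(b)]))
```

```text
17.575
172 35
```

View pics/v4.png

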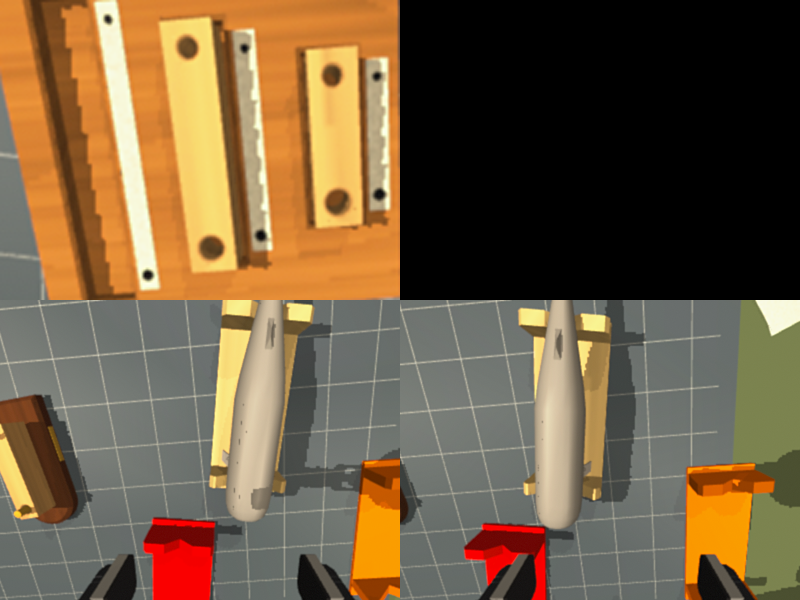

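Run:
```python
from h import *
import pickle
V=pickle.load(open("V.pkl","rb"))
robot.gripper_to(.085)
for n,p in(("A",(.40,-.22,.2)),("B",(.40,-.31,.2)),("C",(.56,-.31,.2)),("D",(.56,-.22,.2))):
    robot.goto(p,down(-.08)); V[n]=snap("wrist","z"+n)
pickle.dump(V,open("V.pkl","wb"));print(robot.read_state()["time"])
c=[]
for n in "ABCD":
    p=proj(V[n],[.50 if n in "AB" else .58,-.266,.064]).astype(int);x0=int(np.clip(p[0]-100,0,440));y0=int(np.clip(p[1]-75,0,250));print(n,x0,y0)
    c.append(cv2.resize(V[n]["image"][y0:y0+150,x0:x0+200,::-1],(400,300),interpolation=cv2.INTER_CUBIC))
    s=V[n];h=cv2.cvtColor(s["image"],cv2.COLOR_RGB2HSV);q=proj(s,[.535,-.268,.09]).astype(int);print(h[q[1],q[0]],h[q[1],q[0]+60] if q[0]<570 else'')
cv2.imwrite("pics/v5.png",np.vstack([np.hstack(c[:2]),np.hstack(c[2:])]))
```

```text
21.4917
A 259 2
[ 19  60 199] [ 84  11 112]
B 159 11
[ 19  59 202] [83 15 70]
C 173 95
[ 18  61 185] [72 13 99]
D 261 88
[ 18  60 203] [ 54  12 109]
```

View pics/v5.png

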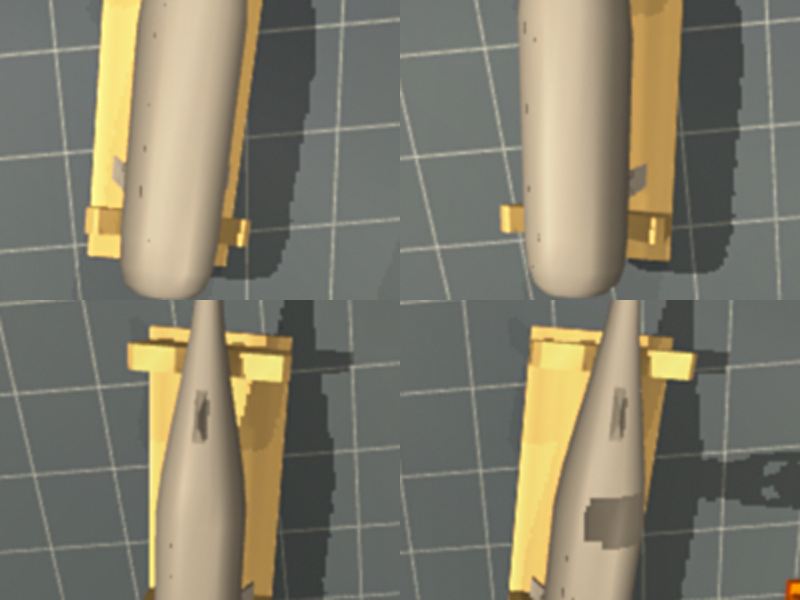

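Run:
```python
from h import *
import pickle
V=pickle.load(open("V.pkl","rb"))
O={"A":(259,2),"B":(159,11),"C":(173,95),"D":(261,88)}
f=lambda n,p:(V[n],np.array(p)/2-.25+O[n])
for nm,a,p,b,q in(("FL far","A",(88,207),"B",(101,206)),("FL near","A",(86,232),"B",(101,231)),("FR far","A",(249,219),"B",(271,214)),("FR near","A",(248,246),"B",(270,243)),
 ("RL far","C",(128,43),"D",(131,41)),("RL near","C",(127,70),"D",(130,66)),("RR far","C",(289,52),"D",(296,52)),("RR near","C",(288,82),"D",(293,81)),
 ("base FL","A",(88,257),"B",(128,260)),("head tip","A",(165,298),"B",(178,298))):
    X,r=tri([f(a,p),f(b,q)]);print(nm,(X*1000).round(1),r[0].tolist())
for n in list("ABCD")+["wa","wb"]:
    s=V[n];h=cv2.cvtColor(s["image"],cv2.COLOR_RGB2HSV)
    m=cv2.inRange(h,(10,35,60),(28,95,255));m=cv2.morphologyEx(m,cv2.MORPH_OPEN,np.ones((3,3)))
    _,L,st,_=cv2.connectedComponentsWithStats(m);q=proj(s,[.52,-.266,.09]).astype(int);m=(L==L[q[1],q[0]])
    out=[]
    for x in(.46,.48,.50,.52,.54,.56):
        v=int(round(proj(s,[x,-.266,.066])[1]))
        if 0<=v<400:
            u=np.where(m[v])[0]
            if len(u):
                l,r_=onz(s,(u[0]-.5,v),.066),onz(s,(u[-1]+.5,v),.066);out.append(tuple((np.r_[(l+r_)[:2]/2,np.linalg.norm(l-r_)]*1000).round(1)))
    v=np.where(m.any(1))[0].max();u=np.where(m[v])[0].mean()
    print(n,"head px",(u,v),"onz .066",(onz(s,(u,v+.5),.066)*1000).round(1)[:2]);print([tuple(map(float,o)) for o in out])
```

```text
FL far [ 480.4 -212.    55.6] [0.0, 0.3]
FL near [ 468.9 -210.    56.5] [0.0, 0.4]
FR far [ 468.6 -292.5   40.2] [-0.0, -0.4]
FR near [ 455.2 -290.8   45. ] [0.0, 0.1]
RL far [ 634.4 -234.6   49.7] [-0.0, -0.0]
RL near [ 622.3 -233.1   54.2] [-0.1, -0.6]
RR far [ 623.7 -313.7   56.2] [0.0, 0.6]
RR near [ 609.9 -312.2   57.7] [0.0, 0.3]
base FL [ 451.9 -207.9   18.9] [0.3, 1.9]
head tip [ 435.6 -245.6   69.2] [0.1, 0.7]
A head px (np.float64(346.5), np.int64(151)) onz .066 [ 434.7 -250.9]
[(461.8, -249.3, 45.3), (481.3, -252.1, 46.1), (500.6, -255.3, 45.9), (520.7, -258.3, 45.6), (540.5, -261.3, 45.3), (560.0, -264.5, 44.1)]
B head px (np.float64(247.0), np.int64(159)) onz .066 [ 434.7 -244.1]
[(461.9, -247.5, 48.5), (481.6, -251.6, 49.2), (501.3, -253.9, 48.0), (520.9, -257.0, 48.6), (540.3, -260.2, 49.1), (560.2, -263.0, 45.3)]
C head px (np.float64(269.5), np.int64(303)) onz .066 [ 422.1 -241.8]
[(460.8, -247.5, 46.4), (481.2, -251.3, 45.5), (500.6, -257.6, 54.3), (520.8, -257.5, 45.7), (540.0, -260.5, 45.8), (560.4, -264.1, 42.7)]
D head px (np.float64(350.5), np.int64(296)) onz .066 [ 423.3 -248. ]
[(461.7, -249.6, 47.2), (480.6, -252.0, 47.4), (501.5, -251.7, 55.1), (520.8, -258.8, 47.6), (540.8, -262.1, 47.6), (560.0, -264.2, 43.5)]
wa head px (np.float64(349.5), np.int64(221)) onz .066 [ 429.5 -249.1]
[(461.2, -249.4, 46.9), (480.9, -251.8, 46.9), (501.0, -251.6, 53.6), (520.6, -258.6, 45.7), (540.4, -261.7, 45.5), (560.2, -264.6, 43.5)]
wb head px (np.float64(257.0), np.int64(228)) onz .066 [ 429.7 -241.8]
[(461.4, -248.0, 47.3), (481.5, -251.0, 48.3), (500.6, -253.8, 47.2), (520.8, -257.2, 47.1), (540.2, -260.1, 47.9), (560.3, -263.5, 43.9)]
```

Run:
```python
from h import *
W=np.array([.5258,-.2587]);y=-.153
robot.gripper_to(.085,100)
robot.goto([*W,.15],down(y)); robot.servo_line([*W,.043],v=.08)
st=robot.read_state();print(st["ee_pos"],st["wrist_force"].round(2))
robot.gripper_to(.03,100); robot.wait(.2); st=robot.read_state();print(st["opening"],st["gripper_force"],st["ee_pos"],st["wrist_force"].round(2),st["moment"].round(2))
robot.servo_line([*W,.143],v=.06); robot.wait(.6)
st=robot.read_state();print(st["opening"],st["gripper_force"],st["wrist_force"].round(2),st["moment"].round(3),st["time"])
```

```text
[ 0.52619047 -0.25895421  0.04355198] [-0.25 -0.42  0.02]
0.04352279460593937 100.91232597827911 [ 0.52601415 -0.25919675  0.0436847 ] [-1.6  -1.46  5.44] [-0.12  0.31 -0.05]
0.04348341922282611 101.86385035514832 [-0.66 -0.15 -4.6 ] [-0.019  0.053 -0.001] 26.675
```

Run:
```python
from h import *
S=np.array([.498,-.005])
robot.goto([.52,-.13,.15],down(-.03)); robot.goto([*S,.145],down(.088)); robot.servo_line([*S,.105],v=.05); robot.wait(.5)
st=robot.read_state();print(st["ee_pos"],st["opening"],st["gripper_force"],st["wrist_force"].round(2),st["moment"].round(3),st["time"])
a=snap("side","fs");b=snap("wrist","fw");t=snap("top","ft")
pa=[proj(a,p) for p in([.4582,-.0084,.068],[.5377,-.0014,.068])];print("pins side px",np.round(pa,1))
x,y0=270,140
cv2.imwrite("pics/v6.png",np.hstack([cv2.resize(a["image"][y0:y0+133,x:x+133,::-1],(400,400),interpolation=cv2.INTER_CUBIC),b["image"][:,120:520,::-1]]))
```

```text
[ 0.4980194  -0.0049924   0.10506667] 0.04311305855114359 102.06701695919037 [ 0.32  0.02 -3.03] [ 0.014  0.022 -0.026] 29.2833
pins side px [[358.4 207.2]
 [333.8 198.4]]
```

View pics/v6.png

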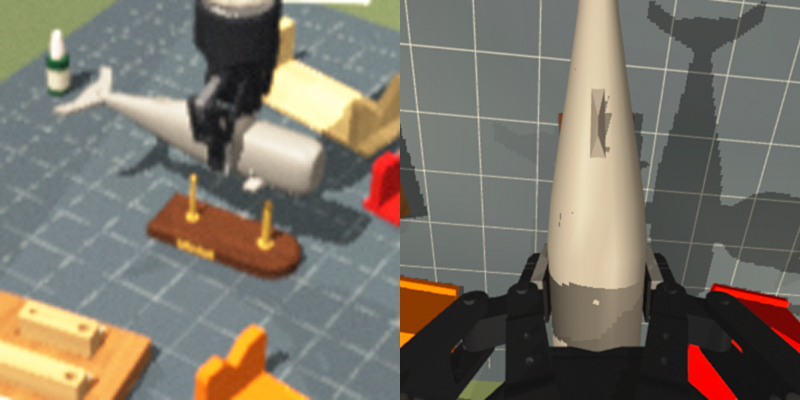

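Run:
```python
from h import *
for i in range(4):
    robot.wait(.15);st=robot.read_state();print(st["wrist_force"].round(2),st["ee_pos"].round(4),st["moment"].round(3))
a=snap("side")
d=np.array([np.cos(.088),np.sin(.088),0]);c=np.array([.498,-.005,.126])
for k in(-.089,0,.171):print(k,((proj(a,c+k*d)-[270,140])*3).round(0))
# axis heights: silhouette of whale in side view, at stations along axis (crop px)
h=cv2.cvtColor(a["image"],cv2.COLOR_RGB2HSV);m=cv2.inRange(h,(8,20,90),(30,95,255))
_,L,s_,_=cv2.connectedComponentsWithStats(m)
for k in(-.07,-.05,-.03,.04,.06,.10):
    u,v=np.round(proj(a,c+k*d)).astype(int);col=np.where(L[:,u]==L[v,u])[0];print(k,(u,v),L[v,u],col.min(),col.max(),(np.array(proj(a,c+k*d+[0,0,.028]))[1]).round(1),(proj(a,c+k*d-[0,0,.028])[1]).round(1))
```

```text
[ 0.06 -0.25 -4.19] [ 0.498 -0.005  0.105] [ 0.016 -0.045  0.029]
[-0.35 -0.12 -4.25] [ 0.498 -0.005  0.105] [ 0.011 -0.016 -0.025]
[ 0.41  0.33 -4.15] [ 0.498 -0.005  0.105] [-0.005  0.045 -0.005]
[-0.25 -0.05 -3.05] [ 0.498 -0.005  0.105] [-0.012 -0.002  0.023]
-0.089 [317. 169.]
0 [230. 139.]
0.171 [75. 86.]
-0.07 (np.int64(369), np.int64(194)) 89 184 204 185.9 202.2
-0.05 (np.int64(363), np.int64(192)) 89 182 203 183.6 199.9
-0.03 (np.int64(356), np.int64(190)) 89 180 202 181.5 197.7
0.04 (np.int64(334), np.int64(182)) 0 0 399 174.0 190.1
0.06 (np.int64(328), np.int64(180)) 68 173 188 171.9 187.9
0.1 (np.int64(316), np.int64(176)) 68 172 180 167.8 183.8
```

```bash
python3 -c "
from bench import robot
print(robot.close_job())"
```

```text
the job is handed in; nothing more can be done
None
```

The spacing block is back in the rack's middle pocket, and the whale is held level over the stand, head over the thick front pin, belly about 30 mm above the pin tips; I handed the job in at about 30 s, with no verdict returned.

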